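Slide a reference block home along the fence of a probe guide stand

ROBOT

A 6-joint arm with a two-finger parallel gripper is mounted at the origin on a cart in front of the work surface, level with it; the furniture and walls round the work are solid. World frame = base frame: x ahead of the robot, y to its left, z up, the work surface at z = 0. Lengths are in m, angles in rad, forces in N, time in s.
With the tool pointing down it reaches from about 0.35 to 0.725 m from the base axis. Payload 6 kg.
Tool frame: the origin (TCP) lies between the finger pads; the fingertips stand 17 mm ahead of it and the grasp point (between the pads) lies 2 mm behind it; z points along the fingers, y is the line along which they close (so a half turn about z gives the same grasp; the last joint's range is limited). The gripper opens to 85 mm and grips with 20 to 120 N. Pads are 22 mm wide; open, the fingers measure 114 mm over their backs; the gripper's body (76 mm by 85 mm) begins 54 mm behind the grasp point. The pads swing forward as they close: fully open they stand 13 mm farther back than shut.
Start: joints at [1.499, 0.04, 0.085, 0, -1.615, -0.334], TCP at [0.237, 0.551, 0.248] pointing down, gripper open.
Joint ranges: [-2.56, 2.56], [-1.29, 2.01], [-1.08, 1.49], [-3.29, 1.98], [-2.81, -0.18], [-2.99, 2.99]. Speed limits (rad/s): [2.57, 2.57, 3.01, 3.14, 3.14, 3.14].

INTERFACE

Orientations are given as a unit quaternion [x, y, z, w].
In Python, from rig import robot gives the robot as it stands.
- The arm moves only by the tool carry_out, never from a script. Its arguments are lists of equal length, an entry for each row: "hand": the closure, from 0 (fully open) to 1 (shut); "offset": the shift along the world's x, y, z in cm, a list of three; "twist": the turn about the world's z in rad. A call has 1 to 20 rows; each row is the pose to reach, as a shift and turn from the pose commanded when the call began; what a row does not reach only later rows make up. A row lasts 1/8 s, in which the tool goes at most 62.5 mm and 10.7 degrees, less where a joint would pass 70% of its speed; a pose out of reach is approached as far as the arm can. A call with a gripper value outside its range is refused whole. The fingers move at their own pace and stop on an object; the grip force is fixed at half the most. Time passes only in rows, so rows that repeat a pose let the fingers close. It gives the time, the measured TCP pose, the force, the opening and the grip force at its end, in the units of the state.
- robot.get_state(): the state, without advancing time (a new reading comes with each control period).
- robot.read_camera(name): name is "scene" or "side" or "wrist"; returns the picture (400x640x3 uint8, blue, green, red); there is no depth.
- robot.get_calibration(name): a dict with "vfov" (degrees; the focal length in pixels is half the picture's height over the tangent of half this angle, whatever the lens; pixels are square), "cx", "cy" (the principal point, pixels), "k1" (the pictures are not rectified: a ray, as slopes to the right and down, at radius r is drawn at 1 + k1 r^2 times it, then the intrinsics apply), "origin" and "orientation" of the camera in the world. Camera axes: x right, y down, z forward; pixel columns grow to the right and rows downward; lengths in m; the calibration is good to about 2 mm. A picture is of the moment at which its call begins: read the wrist's pose just before it. get_calibration takes no time and is no camera call; for the wrist camera it gives the pose at the moment of the call.
- robot.finish_job(): hands the job in; it is judged then, once.
Trained networks look in the newest picture that a camera, given by its name, has taken for a name from the list of things; names that differ only in an ending like _2 or _b are one class to them, and where a whole thing is asked for, a point or a joint stands for the part that bears it (a point fixed in the world has none). Each returns a list of dicts, best first, with "p" (0 to 1); they miss things now and then, are a little off and sometimes report something else, mostly with a low value. They report only what shows in the picture. A call takes as long as a camera call. They do not tell look-alikes from the thing itself.
- robot.recognise(camera, thing): "bbox" ([centre column, centre row, width, height] in pixels, round what is visible of it).
- robot.masks_of(camera, thing): "mask" (400x640 bool, what is visible of it) and "bbox" ([centre column, centre row, width, height] in pixels, round what is visible of it).
The state is a dict: "time_s": time; "joint_pos": joint angles; "qvel": joint speeds; "effort": joint torques, N m; "eef_pos": TCP position; "tool_rot": TCP orientation; "wrist_force": force on the tool from outside, world axes, zero at the start; "wrist_torque": the same for the moment, N m; "finger_gap": finger opening in m; "grip_force": force on a finger pad.
Only numpy, scipy, OpenCV 4.12 (cv2) and the standard library are available. Lean on these libraries where they do the work, as an engineer would, in place of code of your own. Each camera call takes 0.05 s, during which the arm holds its last target. There are 200 camera calls.

TASK

Load the probe guide stand on the bench: take the loose thick steel reference block (the 56 mm disc lying on the bench, not the thinner, smaller one), lay it flat on the open end of the stand, and slide it along the fence, through the spring shoe and under the bridge, until it is fully home against the stop screw. Keep it against the fence as it goes and push gently: the stop is set for today's test spot and a hard shove would shift it. Leave the block there, and leave the other things on the bench where they are.

Things in the scene. Friction and masses are not known exactly. Their poses are not given: they have to be found in the camera images.
- ref_block: Reference hardness block: plain bright steel disc, diameter 56 mm, 16 mm thick, about 0.15 kg, flat and loose on the bench top to the right of the stand (two like it in the wooden case at the back stay there). Origin: centre of its underside; z up along its axis.
- stand: Probe guide stand, fixed. Steel base 110 (x) x 260 (y) x 12 mm thick; the block slides on its top, z = 12 mm. Origin: centre of the base's underside. y: along its length, the way to push (roughly to the robot's left); x: across, away from the robot, towards the fence; z up. The near side is open; from y = -130 to -20 mm the base carries nothing but the fence. Sizes below are in this frame.
- fence (a point): Point on the middle of the fence's inner face (x = +35, y = 0, z = +21 mm in the stand's frame; same axes). The fence is a dark straight bar along the far side of the base, inner face at x = +35 mm from y = -125 to +125 mm, 15 mm thick, top at z = 30 mm. A block against it has its centre at x = +7 mm.
- bore (a point): Centre of the guide bore on the top of the bridge (x = +7, y = +47, z = +42 mm in the stand's frame). The bridge is an aluminium plate over the full width of the track from y = +33 to +77 mm, underside at z = 34 mm, with a brass collar up to z = 56 mm.
- shoe (a joint): Spring bar on the near side facing the fence, sliding along x. 0: free, flat face at x = -17 mm, y = +31 to +65 mm, lead-in slope back to x = -29, y = +10 mm. A block at the fence pushes it back to about 0.003 m (spring 1.5 N at 0, 2.4 N there; limit 0.007). The block meets the slope at centre y = -5 mm; pushing it in and along takes about 1 to 5 N, more only at the stop. It holds the block.
- stop: Stop at the far end: dark bracket fixed to the stand, face at y = +101 mm, and its set screw along y at x = +7, z = 21 mm. Origin and axes as stand. The screw's 10 mm steel nose, which the block must rest against, lies anywhere from y = +61 to +81 mm (home block's centre y = +33 to +53 mm): set anew each time, not reported, to be felt. Rigid; over 15 N on it shifts its setting.
- load_spot (a point): Point on the top face of the stand's base at the open end (x = +7, y = -85, z = +12 mm in the stand's frame): where the centre of the underside of a block laid against the fence well clear of shoe and bridge would be. Axes as stand.
- thin_block: Another steel disc, diameter 48 mm, 9 mm thick, loose on the bench: stays where it is. Origin: centre of its underside.
- grease_tin: Flat round tin, 67 mm diameter, 29 mm high, loose on the bench; stays. Origin: centre of its underside.
- loupe: Black eye loupe, 35 mm diameter, 41 mm high, loose on the bench; stays. Origin: centre of its underside.
- caliper: Steel caliper, 229 mm long, 70 mm wide, 8 mm thick, loose on the bench; stays. Origin: centre of its underside, y along its length.
- brush: Red-handled brush, 167 mm long, 29 mm wide, 11 mm thick, loose on the bench; stays. Origin: centre of its underside, y along its length.
Mind the look-alikes: they are no part of the job. What is shaped like the ref_block but green, red or turquoise is not meant.

How it is judged:
By the outcome, as a careful person would: the job done as asked, in the order asked, and still so for the second after the job is handed in, with the robot touching nothing.
It also fails if it takes over 61 s, if anything falls off the work surface, if the arm or the gripper's body presses on something with over 40 N, if the wrist force passes 120 N, or if a joint passes its speed limit or range.

## Working session

There is one attempt and no reset: what is moved stays moved. The work goes in short steps, Python scripts to look and compute and a tool call to move; the robot and the scene stay as the last step left them, time stands still between calls to the robot, and variables do not carry over. Pictures are saved under pics/ and viewed, at most 13 in all, crops included, and the job is handed in when it is done.

Besides the shell and the picture viewer there is one more tool, called as name(argument=value, ...), one argument or row to a line, values as JSON. carry_out: Moves the arm, as the interface text tells. Its arguments: {"type":"object","properties":{"hand":{"type":"array"},"offset":{"type":"array"},"twist":{"type":"array"}},"required":["hand","offset","twist"]}

```bash
mkdir -p pics; ls
cat > h.py <<'E'
import numpy as np, cv2
from rig import robot
from scipy.spatial.transform import Rotation as R
def K(c):
    f=200/np.tan(np.radians(c["vfov"])/2); return f
def ray(c,u,v):
    f=K(c); d=np.array([(u-c["cx"])/f,(v-c["cy"])/f]); s=d.copy()
    for _ in range(20): s=d/(1+c["k1"]*(s@s))
    return R.from_quat(c["orientation"]).apply([s[0],s[1],1.])
def onz(c,u,v,z):
    r=ray(c,u,v); o=np.array(c["origin"]); return o+r*(z-o[2])/r[2]
def proj(c,P):
    p=R.from_quat(c["orientation"]).inv().apply(np.atleast_2d(P)-np.array(c["origin"]))
    s=p[:,:2]/p[:,2:]; s=s*(1+c["k1"]*(s**2).sum(1,keepdims=True))
    return s*K(c)+[c["cx"],c["cy"]]
E
python3 - <<'E'
from h import *
s=robot.get_state(); print({k:np.round(v,3) for k,v in s.items()})
ims=[]
for n in ["scene","side","wrist"]:
    c=robot.get_calibration(n); print(n,c); im=robot.read_camera(n); cv2.imwrite(f"pics/{n}0.png",im)
    for t in ["ref_block","stand","thin_block"]:
        for d in robot.recognise(n,t)[:5]:
            b=d["bbox"]; print(n,t,round(d["p"],2),np.round(b,1), np.round(onz(c,b[0],b[1],0.012),3))
E
```

```text
pics
{'time_s': np.float64(0.0), 'joint_pos': array([ 1.499,  0.041,  0.084, -0.   , -1.615, -0.334]), 'qvel': array([ 0.002, -0.001,  0.002, -0.001, -0.   , -0.   ]), 'effort': array([-0.0000e+00, -3.6821e+01,  3.4742e+01,  6.9320e+00, -5.0000e-03,
       -0.0000e+00]), 'eef_pos': array([0.237, 0.551, 0.247]), 'tool_rot': array([ 0.979, -0.202, -0.   ,  0.001]), 'wrist_force': array([ 0.252, -0.09 ,  0.019]), 'wrist_torque': array([-0.009,  0.004, -0.011]), 'grip_force': np.float64(0.0), 'finger_gap': np.float64(0.085)}
scene {'vfov': 45.890797054696, 'cx': 317.37080694902, 'cy': 202.73543720510744, 'k1': 0.009092139314698018, 'origin': array([-0.0049813 , -0.50539624,  0.90738976]), 'orientation': array([ 0.86019136, -0.36581963,  0.13040114, -0.33051833])}
scene ref_block 0.92 [384.1 293.9  24.2  23.1] [ 0.464 -0.227  0.012]
scene ref_block 0.9 [350.6 176.8  19.9  21. ] [0.68  0.062 0.012]
scene ref_block 0.85 [233.9 192.5  28.   17.8] [0.43  0.244 0.012]
scene ref_block 0.78 [388.4 249.1  26.9  22.3] [ 0.564 -0.159  0.012]
scene stand 0.86 [316.  211.1 101.6  77.7] [0.531 0.044 0
[... 335 characters left out ...]
y([ 0.01931986,  0.8933824 , -0.44888027, -0.00106228])}
side ref_block 0.93 [366.4 306.   28.5  25.8] [0.436 0.261 0.012]
side ref_block 0.74 [256.1 246.5  24.7  21.2] [0.671 0.073 0.012]
side ref_block 0.67 [334.4 181.1  17.5  13.6] [ 0.464 -0.212  0.012]
side ref_block 0.51 [301.2 196.   22.4  13.4] [ 0.564 -0.137  0.012]
side stand 0.83 [315.5 246.9  51.8  84.7] [0.53  0.081 0.012]
side thin_block 0.5 [282.8 182.9  20.   10.2] [ 0.619 -0.211  0.012]
wrist {'vfov': 64.2121891960224, 'cx': 322.5090216364915, 'cy': 203.77552878479403, 'k1': -0.03700930374856498, 'origin': array([0.30306236, 0.52313591, 0.37309969]), 'orientation': array([-0.54446586,  0.8264082 ,  0.11979666, -0.07908959])}
```

View pics/scene0.png

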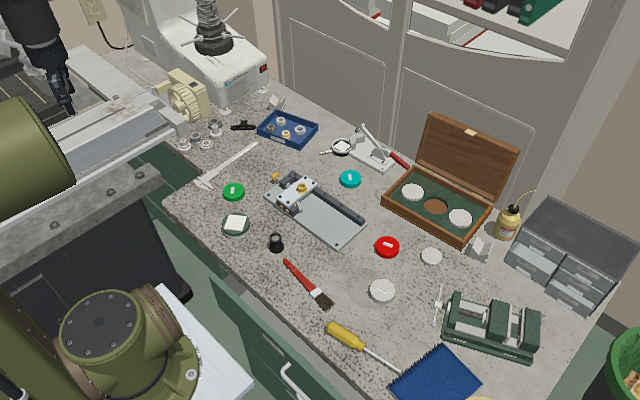

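View pics/side0.png

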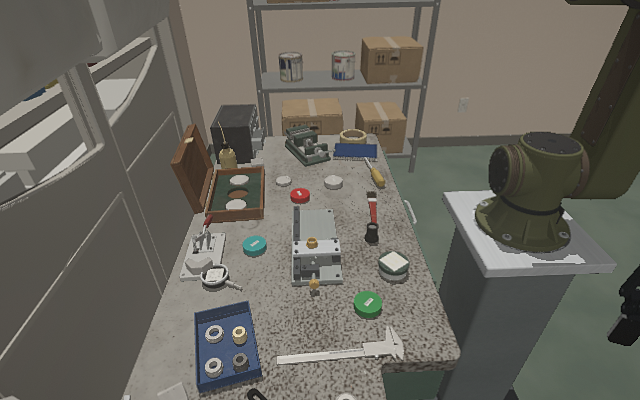

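The scene shows the plain grey disc at about (382,290), which is the thick loose one. The thinner one is at (431,256). The stand runs from its open end at about (350,240) to the stop at about (275,180), and the coloured discs are the look-alikes. Next I'll move so the wrist camera sees both the stand and the block.

carry_out(
  hand=[0,0,0,0,0,0,0,0,0,0,0,0,0,0,0],
  offset=[
    [1.5,-5,0],
    [3,-10,0],
    [4.5,-15,0],
    [6,-20,0],
    [7.5,-25,0],
    [9,-30,0],
    [10.5,-35,0],
    [12,-40,0],
    [13.5,-45,0],
    [15,-50,0],
    [16.5,-55,0],
    [18,-60,0],
    [18,-63,0],
    [18,-63,0],
    [18,-63,0],
  ],
  twist=[0.1,0.2,0.3,0.4,0.407,0.407,0.407,0.407,0.407,0.407,0.407,0.407,0.407,0.407,0.407],
)

```text
time_s: 2.48
eef_pos: [0.4168, -0.0785, 0.2483]
tool_rot: [1.0, 0.0, 0.0, -0.0]
wrist_force: [1.0, 0.5, -0.4]
finger_gap: 0.0853
grip_force: 0.0
```

Run:
```python
from h import *
s=robot.get_state(); print({k:np.round(s[k],4) for k in ["time_s","eef_pos","tool_rot","wrist_force"]})
c=robot.get_calibration("wrist"); im=robot.read_camera("wrist"); cv2.imwrite("pics/w1.png",im); print(c)
import json
json.dump({k:np.array(v).tolist() for k,v in c.items()},open("c1.json","w"))
for t in ["ref_block","stand","thin_block"]:
    for i,d in enumerate(robot.masks_of("wrist",t)[:4]):
        b=d["bbox"]; m=d["mask"]; v,u=np.nonzero(m)
        print(t,round(d["p"],2),np.round(b,1),m.sum(),np.round(onz(c,u.mean(),v.mean(),0.012),4),np.median(im[m],axis=0))
        if t=="stand" and i==0: np.save("stand1.npy",m)
```

```text
{'time_s': np.float64(2.475), 'eef_pos': array([ 0.4168, -0.0785,  0.2483]), 'tool_rot': array([ 1.e+00,  5.e-04,  1.e-04, -1.e-04]), 'wrist_force': array([ 0.9772,  0.4907, -0.405 ])}
{'vfov': 64.2121891960224, 'cx': 322.5090216364915, 'cy': 203.77552878479403, 'k1': -0.03700930374856498, 'origin': array([ 0.48888328, -0.07805898,  0.37330998]), 'orientation': array([ 0.70017046, -0.69941776, -0.1013949 ,  0.10146529])}
ref_block 0.96 [446.2 129.2  54.8  51.7] 2252 [ 0.4688 -0.2158  0.012 ] [249. 251. 252.]
ref_block 0.67 [390.3  31.2  50.2  58.9] 2726 [ 0.5686 -0.1495  0.012 ] [ 72.  78. 247.]
ref_block 0.6 [ 45.5 160.7  52.6  50.5] 2152 [0.4334 0.2479 0.012 ] [ 71. 177.  26.]
stand 0.92 [180.9  64.2 277.6 113.8] 27782 [0.5359 0.0586 0.012 ] [205. 209. 200.]
thin_block 0.53 [130.4 221.4  62.8  54. ] 2944 [0.3609 0.156  0.012 ] [108. 110. 108.]
thin_block 0.51 [479.5   4.6  25.2   7.9] 127 [ 0.5958 -0.2342  0.012 ] [117. 122. 129.]
thin_block 0.29 [321.6 212.2 136.8  28.5] 2090 [ 0.3717 -0.0895  0.012 ] [ 66.  77. 176.]
```

View pics/w1.png

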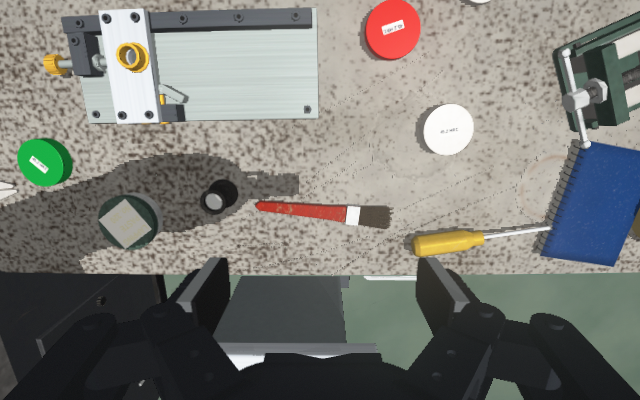

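The wrist view shows the plain disc at about (448,129). The stand's base runs from its near-left corner at (88,123) to its near-right corner at (317,118). The fence is along the top, ending at about (312,9–28), and the brass collar is at (132,57). I'll zoom in to fit the stand pose.

Run:
```python
import cv2
im=cv2.imread("pics/w1.png")[0:132,50:330]
cv2.imwrite("pics/w1z.png",cv2.resize(im,None,fx=2.8,fy=2.8,interpolation=cv2.INTER_CUBIC))
```

```text
(no output)
```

View pics/w1z.png

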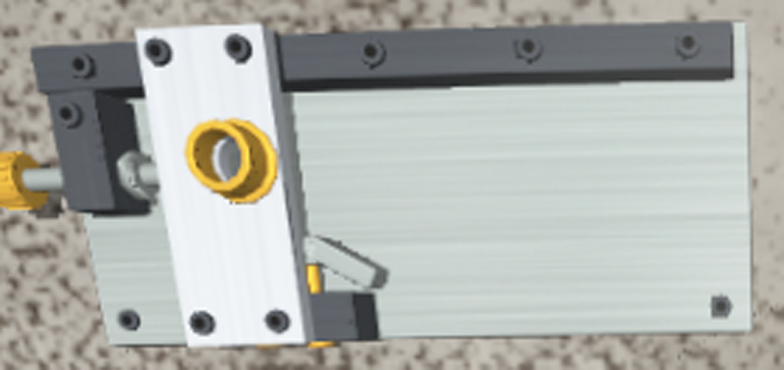

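Run:
```python
from h import *
import json
from scipy.optimize import least_squares
c=json.load(open("c1.json"))
pts=[((751,330),(-55,-130,12)),((109,344),(-55,130,12)),((747,23),(55,-130,12)),((733,68),(35,-125,30)),((732,22),(50,-125,30)),((32,47),(50,125,30)),((42,94),(35,125,30)),((219,156),(7,47,56))]
px=np.array([[50+(a[0]-.9)/2.8,(a[1]-.9)/2.8] for a,_ in pts]); S=np.array([p for _,p in pts])/1000
def W(q,S=S): 
    return R.from_euler("z",q[2]).apply(S)+[q[0],q[1],0]
f=lambda q:(proj(c,W(q))-px).ravel()
r=least_squares(f,[0.53,0.05,0],loss="soft_l1"); print(r.x,np.round(r.fun.reshape(-1,2),1))
json.dump(r.x.tolist(),open("stand.json","w"))
print("load",W(r.x,np.array([[.007,-.085,.012],[.007,.033,.012],[.007,.053,.012]])), W(r.x,np.array([[-.0,-.1,.012]])))
# block: circle fit
im=cv2.imread("pics/w1.png"); g=im[95:165,410:485].min(2); 
m=(g>215).astype(np.uint8); cs,_=cv2.findContours(m,cv2.RETR_EXTERNAL,cv2.CHAIN_APPROX_NONE); k=max(cs,key=cv2.contourArea)
P=np.array([onz(c,u+410,v+95,.016)[:2] for u,v in k[:,0]]);
o,rad=cv2.minEnclosingCircle((P*1000).astype(np.float32)); print("block",o,rad,P.min(0),P.max(0))
```

```text
[0.53248069 0.05660653 0.0151172 ] [[ 1.1  1.1]
 [-0.6  1.2]
 [ 0.7 -0.8]
 [ 0.7  0.3]
 [ 0.7 -0.3]
 [-1.1  0.1]
 [-1.7 -0.4]
 [-0.5  0.1]]
load [[ 0.54076481 -0.02827794  0.012     ]
 [ 0.53898104  0.08970858  0.012     ]
 [ 0.53867871  0.10970629  0.012     ]] [[ 0.53399235 -0.04338204  0.012     ]]
block (468.4573059082031, -216.79270935058594) 27.708786010742188 [ 0.44156489 -0.24433467] [ 0.49563016 -0.18933702]
```

carry_out(
  hand=[0,0,0,0,0,0,0,0,0,0,0],
  offset=[
    [2,-5,0],
    [4,-10,-3],
    [5.2,-13.8,-8],
    [5.2,-13.8,-13],
    [5.2,-13.8,-17],
    [5.2,-13.8,-19],
    [5.2,-13.8,-20.5],
    [5.2,-13.8,-21.5],
    [5.2,-13.8,-22.4],
    [5.2,-13.8,-22.4],
    [5.2,-13.8,-22.4],
  ],
  twist=[0.015,0.015,0.015,0.015,0.015,0.015,0.015,0.015,0.015,0.015,0.015],
)

```text
time_s: 4.05
eef_pos: [0.4692, -0.2168, 0.0249]
tool_rot: [1.0, 0.008, 0.001, 0.0]
wrist_force: [0.1, -0.2, -0.0]
finger_gap: 0.0854
grip_force: 0.0
```

Run:
```python
from h import *
im=robot.read_camera("wrist"); cv2.imwrite("pics/w2.png",im)
```

```text
(no output)
```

View pics/w2.png

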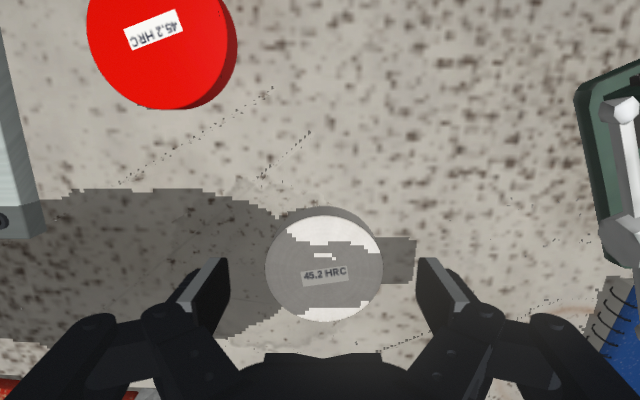

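The disc sits centred between the open pads at about (323,268), and the red look-alike is well clear. Now lower slightly and close.

carry_out(
  hand=[0,0.1,0.4,0.6,0.6,0.6,0.6,0.6],
  offset=[
    [0,0,-0.3],
    [0,0,-0.3],
    [0,0,-0.3],
    [0,0,-0.3],
    [0,0,-0.3],
    [0,0,-0.3],
    [0,0,-0.3],
    [0,0,-0.3],
  ],
  twist=[0,0,0,0,0,0,0,0],
)

```text
time_s: 5.1
eef_pos: [0.4692, -0.2169, 0.0221]
tool_rot: [1.0, 0.008, 0.001, 0.0]
wrist_force: [-1.4, 1.0, 5.5]
finger_gap: 0.0522
grip_force: 63.0
```

Run:
```python
from h import *
c=robot.get_calibration("wrist"); im=robot.read_camera("wrist"); cv2.imwrite("pics/w3.png",im)
s=robot.get_state(); print(s["wrist_force"],s["wrist_torque"],s["finger_gap"])
print(proj(c,[s["eef_pos"],[s["eef_pos"][0],s["eef_pos"][1],.016]]))
for t in robot.masks_of("wrist","ref_block")[:2]: print(t["p"],t["bbox"])
```

```text
[-0.31422417  0.28254699  5.33278544] [0.23855449 0.34633214 0.01005435] 0.05234583540908192
[[323.41742827 280.02943026]
 [323.37174807 273.29555272]]
0.94 [156.8, 55.2, 152.2, 110.4]
0.57 [322.5, 266.0, 118.6, 119.2]
```

View pics/w3.png

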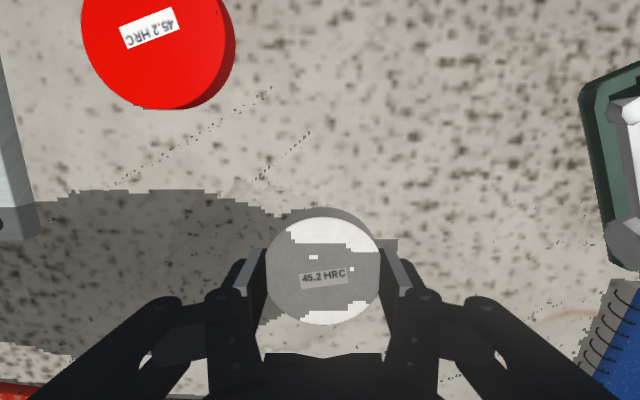

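The pads hold the disc across its middle at about (323,271), with the TCP projecting to (323,273). Now lift, carry it over the open end and stop 5 mm above the base.

carry_out(
  hand=[0.6,0.6,0.6,0.6,0.6,0.6,0.6,0.6,0.6,0.6,0.6,0.6],
  offset=[
    [0,0,1],
    [0,0,3],
    [0,0,6],
    [1.5,5,6],
    [3.5,10,6],
    [5.5,15,6],
    [6.8,18.9,6],
    [6.8,18.9,5],
    [6.8,18.9,3.5],
    [6.8,18.9,2],
    [6.8,18.9,1.7],
    [6.8,18.9,1.7],
  ],
  twist=[0,0,0,0,0,0,0,0,0,0,0,0],
)

```text
time_s: 6.7
eef_pos: [0.5367, -0.0284, 0.0381]
tool_rot: [1.0, 0.008, -0.0, 0.0]
wrist_force: [0.4, 0.3, -1.6]
finger_gap: 0.052
grip_force: 63.2
```

Run:
```python
from h import *
c=robot.get_calibration("wrist"); im=robot.read_camera("wrist"); cv2.imwrite("pics/w4.png",im)
s=robot.get_state(); print(s["wrist_force"],s["finger_gap"],s["eef_pos"])
import json
q=json.load(open("stand.json"))
S=np.array([[35,-125,30],[35,-60,30],[35,-20,30],[-55,-130,12],[35,33,30]])/1000
print(proj(c,R.from_euler("z",q[2]).apply(S)+[q[0],q[1],0]).round(1))
```

```text
[ 0.959615   -0.31744789 -1.92088268] 0.051989050862769566 [ 0.5370269  -0.02817332  0.0386396 ]
[[414.9 205.1]
 [266.2 205.1]
 [175.5 205.1]
 [401.3 345.7]
 [ 59.8 205. ]]
```

View pics/w4.png

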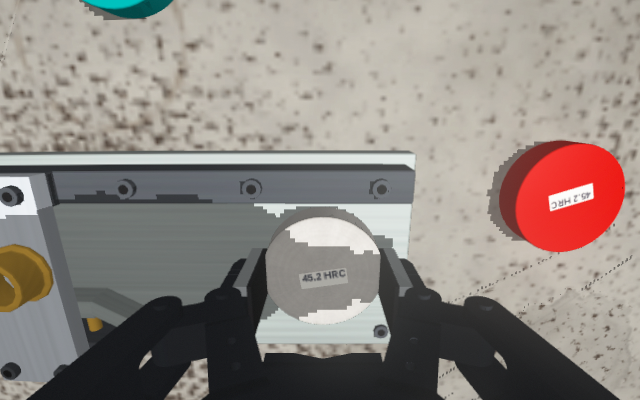

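The wrist view shows the block held over the open end at (323,271). The fence edge is at row 203 against a predicted 205, so the fit holds and the edge is parallel. Lower now.

carry_out(
  hand=[0.6,0.6,0.6,0.6],
  offset=[
    [0,0,-0.2],
    [0,0,-0.35],
    [0,0,-0.45],
    [0,0,-0.45],
  ],
  twist=[0,0,0,0],
)

```text
time_s: 7.25
eef_pos: [0.537, -0.0277, 0.0341]
tool_rot: [1.0, 0.008, 0.0, 0.0]
wrist_force: [0.1, -0.9, 0.6]
finger_gap: 0.0523
grip_force: 63.4
```

carry_out(
  hand=[0.6,0.6,0.6],
  offset=[
    [0.1,0,0],
    [0.2,0,0],
    [0.2,0,0],
  ],
  twist=[0,0,0],
)

```text
time_s: 7.62
eef_pos: [0.5391, -0.0278, 0.0341]
tool_rot: [1.0, 0.008, 0.0, 0.0]
wrist_force: [-0.2, -0.3, 1.7]
finger_gap: 0.0523
grip_force: 63.6
```

carry_out(
  hand=[0.6,0.6,0.6],
  offset=[
    [0.1,0,0],
    [0.1,0,0],
    [0.1,0,0],
  ],
  twist=[0,0,0],
)

```text
time_s: 8.0
eef_pos: [0.5401, -0.0278, 0.0341]
tool_rot: [1.0, 0.008, 0.0, 0.0]
wrist_force: [-0.3, -0.9, 3.9]
finger_gap: 0.0521
grip_force: 63.8
```

carry_out(
  hand=[0.6,0.6,0.6],
  offset=[
    [0.05,0,0],
    [0.1,0,0],
    [0.1,0,0],
  ],
  twist=[0,0,0],
)

```text
time_s: 8.38
eef_pos: [0.541, -0.0278, 0.0341]
tool_rot: [1.0, 0.008, 0.0, 0.0]
wrist_force: [-2.5, 0.4, 5.9]
finger_gap: 0.0524
grip_force: 64.0
```

carry_out(
  hand=[0.6,0.6,0.6],
  offset=[
    [0.05,0,0],
    [0.05,0,0],
    [0.05,0,0],
  ],
  twist=[0,0,0],
)

```text
time_s: 8.75
eef_pos: [0.5415, -0.0278, 0.0341]
tool_rot: [1.0, 0.008, 0.0, 0.0]
wrist_force: [-1.5, -0.4, 4.7]
finger_gap: 0.0524
grip_force: 64.0
```

carry_out(
  hand=[0.6,0.6,0.6],
  offset=[
    [0.05,0,0],
    [0.1,0,0],
    [0.1,0,0],
  ],
  twist=[0,0,0],
)

```text
time_s: 9.12
eef_pos: [0.5422, -0.0278, 0.0341]
tool_rot: [1.0, 0.008, -0.0, 0.0]
wrist_force: [-3.5, 0.7, 5.3]
finger_gap: 0.0526
grip_force: 64.1
```

carry_out(
  hand=[0.6,0.6,0.6],
  offset=[
    [0.05,0,0],
    [0.1,0,0],
    [0.1,0,0],
  ],
  twist=[0,0,0],
)

```text
time_s: 9.5
eef_pos: [0.5424, -0.0278, 0.034]
tool_rot: [1.0, 0.008, -0.001, 0.0]
wrist_force: [-8.2, 1.2, 8.5]
finger_gap: 0.0523
grip_force: 64.4
```

The fence has been felt: force rose to -8 N at TCP x of about 0.5424, a stiffness of roughly 6 N/mm. Now relax, release and rise.

carry_out(
  hand=[0.6,0.6,0.3,0,0,0,0,0,0],
  offset=[
    [-0.1,0,0.05],
    [-0.1,0,0.05],
    [-0.1,0,0.05],
    [-0.1,0,0.05],
    [-0.1,0,0.05],
    [-0.1,0,2],
    [-0.1,0,5],
    [-0.1,0,8],
    [-0.1,0,8],
  ],
  twist=[0,0,0,0,0,0,0,0,0],
)

```text
time_s: 10.62
eef_pos: [0.5439, -0.0276, 0.1168]
tool_rot: [1.0, 0.008, 0.003, -0.0]
wrist_force: [-0.4, -0.4, -0.0]
finger_gap: 0.0856
grip_force: 0.0
```

Run:
```python
from h import *
c=robot.get_calibration("wrist"); im=robot.read_camera("wrist"); cv2.imwrite("pics/w5.png",im)
s=robot.get_state(); print(s["wrist_force"],s["finger_gap"],s["eef_pos"],s["joint_pos"])
import json
q=json.load(open("stand.json"))
S=np.array([[35,-125,30],[35,-20,30],[7,-85,28],[-55,-130,12]])/1000
print(proj(c,R.from_euler("z",q[2]).apply(S)+[q[0],q[1],0]).round(1))
```

```text
[ 0.34311592  0.33939702 -1.49767101] 0.08526471194033745 [ 0.54293859 -0.02750878  0.11477911] [ 3.19220357e-01 -8.68835500e-02 -2.83501423e-01  2.32221281e-05
 -1.37175097e+00  1.26773663e+00]
[[383.  182.6]
 [228.9 182.4]
 [324.1 220.5]
 [378.9 285.9]]
```

View pics/w5.png

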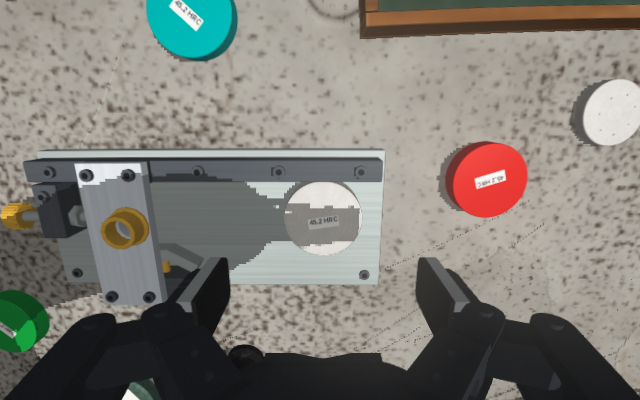

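The released block lies flat at (323,218), against the fence and as predicted, with everything else undisturbed. Next, shut the fingers, turn 90° and move behind it.

carry_out(
  hand=[1,1,1,1,1,1,1,1,1,1,1,1,1,1],
  offset=[
    [0,-1,0],
    [-0.5,-2,0],
    [-1,-3,0],
    [-1.5,-4,0],
    [-1.9,-4.8,0],
    [-1.9,-4.8,0],
    [-1.9,-4.8,0],
    [-1.9,-4.8,0],
    [-1.9,-4.8,0],
    [-1.9,-4.8,-2.5],
    [-1.9,-4.8,-4.5],
    [-1.9,-4.8,-6],
    [-1.9,-4.8,-6.8],
    [-1.9,-4.8,-6.8],
  ],
  twist=[-0.18,-0.36,-0.54,-0.72,-0.9,-1.08,-1.26,-1.44,-1.571,-1.571,-1.571,-1.571,-1.571,-1.571],
)

```text
time_s: 12.42
eef_pos: [0.5231, -0.0758, 0.0453]
tool_rot: [0.713, -0.701, -0.0, 0.0]
wrist_force: [0.3, -0.3, -0.1]
finger_gap: 0.0
grip_force: 0.0
```

carry_out(
  hand=[1,1,1],
  offset=[
    [0,0,-0.3],
    [0,0,-0.6],
    [0,0,-0.6],
  ],
  twist=[0,0,0],
)

```text
time_s: 12.8
eef_pos: [0.5233, -0.0757, 0.0397]
tool_rot: [0.713, -0.701, -0.0, 0.0]
wrist_force: [-0.3, 0.9, 0.2]
finger_gap: -0.0001
grip_force: 0.0
```

Run:
```python
from h import *
im=robot.read_camera("wrist"); s2=robot.read_camera("scene")
s=robot.get_state(); print(s["wrist_force"],s["finger_gap"],s["eef_pos"],s["joint_pos"][5])
z=cv2.resize(s2[165:255,255:375],(800,600),interpolation=cv2.INTER_CUBIC)
cv2.imwrite("pics/w6.png",np.vstack([cv2.resize(im,(480,300)),cv2.resize(z,(480,300))]))
```

```text
[-0.23558921  0.17946353 -0.06271059] 9.699142553197702e-06 [ 0.52341343 -0.07573761  0.03992394] -0.22102523690340684
```

View pics/w6.png

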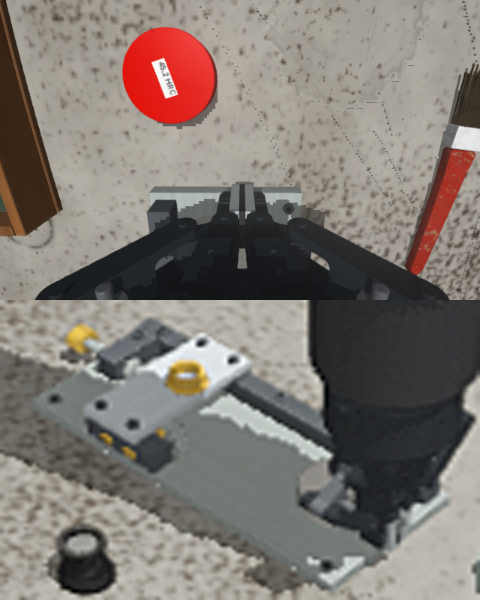

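The wrist view shows the shut fingertips at the open end of the base, at about (242,190) in the upper half. The scene view shows the block just ahead of them. Shift 8 mm toward the fence and go a little lower.

carry_out(
  hand=[1,1,1,1],
  offset=[
    [0.8,0,-0.2],
    [0.8,0,-0.4],
    [0.8,0,-0.5],
    [0.8,0,-0.5],
  ],
  twist=[0,0,0,0],
)

```text
time_s: 13.4
eef_pos: [0.5312, -0.0758, 0.0346]
tool_rot: [0.713, -0.701, -0.0, 0.0]
wrist_force: [-0.3, 0.6, 1.2]
finger_gap: 0.0003
grip_force: 0.0
```

carry_out(
  hand=[1,1,1,1,1,1],
  offset=[
    [0,0.3,0],
    [0,0.6,0],
    [0,0.9,0],
    [0,1.2,0],
    [0,1.5,0],
    [0,1.5,0],
  ],
  twist=[0,0,0,0,0,0],
)

```text
time_s: 14.15
eef_pos: [0.5314, -0.0605, 0.0348]
tool_rot: [0.713, -0.701, -0.0, -0.0]
wrist_force: [0.2, -0.0, 0.1]
finger_gap: 0.0001
grip_force: 0.0
```

carry_out(
  hand=[1,1,1,1,1,1,1,1,1,1,1,1,1,1,1],
  offset=[
    [0,0.4,0],
    [0,0.8,0],
    [0,1.2,0],
    [0,1.6,0],
    [0,2.1,0],
    [0,2.6,0],
    [0,3.1,0],
    [-0.05,3.6,0],
    [-0.05,4.1,0],
    [-0.05,4.6,0],
    [-0.05,5.1,0],
    [-0.05,5.5,0],
    [-0.05,5.9,0],
    [-0.05,6.2,0],
    [-0.05,6.2,0],
  ],
  twist=[0,0,0,0,0,0,0,0,0,0,0,0,0,0,0],
)

```text
time_s: 16.02
eef_pos: [0.5309, 0.0016, 0.0348]
tool_rot: [0.713, -0.701, -0.0, -0.0]
wrist_force: [-0.5, -0.3, 0.6]
finger_gap: 0.0
grip_force: 0.0
```

Run:
```python
from h import *
import json
s=robot.get_state(); print(s["wrist_force"],s["eef_pos"])
q=json.load(open("stand.json")); q[0]+=.001
out=[]
for n,(a,b,e,f) in {"scene":(165,255,255,375),"side":(190,290,275,355)}.items():
    im=robot.read_camera(n); c=robot.get_calibration(n)
    S=np.array([[35,-125,30],[7,-15,28],[7,33,28]])/1000
    p=proj(c,R.from_euler("z",q[2]).apply(S)+[q[0],q[1],0]); k=300/(b-a); print(n,((p-[e,a])*[480/(f-e),k]).round())
    out.append(cv2.resize(im[a:b,e:f],(480,300),interpolation=cv2.INTER_CUBIC))
out[1][:, :]=out[1]
cv2.imwrite("pics/p7.png",np.vstack(out))
```

```text
[-0.49547626 -0.30164854  0.62906133] [0.53090028 0.00155928 0.03478787]
scene [[423. 189.]
 [257. 134.]
 [202. 102.]]
side [[141.  45.]
 [213. 124.]
 [218. 163.]]
```

View pics/p7.png

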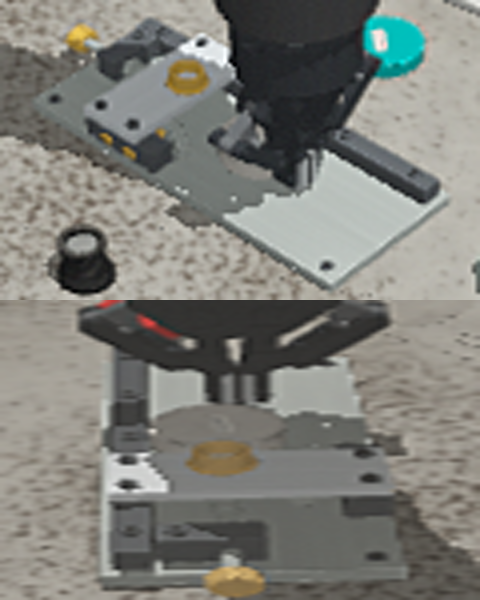

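The side view shows the block at about (215,125) in the lower half, right where predicted (213,124). It lies along the fence with the pusher flat behind it. Now into the shoe.

carry_out(
  hand=[1,1,1,1,1,1,1,1],
  offset=[
    [0.1,0.3,0],
    [0.2,0.6,0],
    [0.3,0.9,0],
    [0.4,1.2,0],
    [0.5,1.5,0],
    [0.5,1.8,0],
    [0.5,2.0,0],
    [0.5,2.0,0],
  ],
  twist=[0,0,0,0,0,0,0,0],
)

```text
time_s: 17.12
eef_pos: [0.5358, 0.0215, 0.0348]
tool_rot: [0.713, -0.701, -0.0, -0.0]
wrist_force: [0.5, -0.2, -0.2]
finger_gap: -0.0002
grip_force: 0.0
```

carry_out(
  hand=[1,1,1,1,1,1,1,1],
  offset=[
    [0,0.3,0],
    [0,0.6,0],
    [0,0.9,0],
    [0,1.2,0],
    [0,1.5,0],
    [0,1.8,0],
    [0,2.0,0],
    [0,2.0,0],
  ],
  twist=[0,0,0,0,0,0,0,0],
)

```text
time_s: 18.12
eef_pos: [0.5358, 0.0414, 0.0347]
tool_rot: [0.713, -0.701, -0.0, 0.0]
wrist_force: [0.1, -1.4, 0.5]
finger_gap: 0.0003
grip_force: 0.7
```

carry_out(
  hand=[1,1,1,1,1],
  offset=[
    [0,0.15,0],
    [0,0.3,0],
    [0,0.45,0],
    [0,0.6,0],
    [0,0.6,0],
  ],
  twist=[0,0,0,0,0],
)

```text
time_s: 18.75
eef_pos: [0.5358, 0.0475, 0.0348]
tool_rot: [0.713, -0.701, -0.0, -0.0]
wrist_force: [-0.2, -1.7, 0.1]
finger_gap: -0.0003
grip_force: 0.6
```

carry_out(
  hand=[1,1,1],
  offset=[
    [0,0.08,0],
    [0,0.15,0],
    [0,0.15,0],
  ],
  twist=[0,0,0],
)

```text
time_s: 19.12
eef_pos: [0.5359, 0.0488, 0.0348]
tool_rot: [0.713, -0.701, -0.0, -0.0]
wrist_force: [0.7, -1.2, 1.1]
finger_gap: -0.0001
grip_force: 0.9
```

carry_out(
  hand=[1,1,1],
  offset=[
    [0,0.08,0],
    [0,0.15,0],
    [0,0.15,0],
  ],
  twist=[0,0,0],
)

```text
time_s: 19.5
eef_pos: [0.5359, 0.0504, 0.0348]
tool_rot: [0.713, -0.701, -0.0, -0.0]
wrist_force: [-0.3, -0.7, -0.4]
finger_gap: 0.0004
grip_force: 0.8
```

carry_out(
  hand=[1,1,1],
  offset=[
    [0,0.08,0],
    [0,0.15,0],
    [0,0.15,0],
  ],
  twist=[0,0,0],
)

```text
time_s: 19.88
eef_pos: [0.5358, 0.0519, 0.0347]
tool_rot: [0.713, -0.701, -0.0, 0.0]
wrist_force: [-0.7, -1.1, 0.1]
finger_gap: 0.0003
grip_force: 0.6
```

carry_out(
  hand=[1,1,1],
  offset=[
    [0,0.08,0],
    [0,0.15,0],
    [0,0.15,0],
  ],
  twist=[0,0,0],
)

```text
time_s: 20.25
eef_pos: [0.5358, 0.0533, 0.0348]
tool_rot: [0.713, -0.701, -0.0, -0.0]
wrist_force: [0.3, -1.3, 0.9]
finger_gap: 0.0002
grip_force: 0.7
```

carry_out(
  hand=[1,1,1],
  offset=[
    [0,0.08,0],
    [0,0.15,0],
    [0,0.15,0],
  ],
  twist=[0,0,0],
)

```text
time_s: 20.62
eef_pos: [0.5358, 0.0548, 0.0348]
tool_rot: [0.713, -0.701, -0.0, 0.0]
wrist_force: [0.6, -0.6, -0.2]
finger_gap: -0.0002
grip_force: 0.7
```

carry_out(
  hand=[1,1,1],
  offset=[
    [0,0.08,0],
    [0,0.15,0],
    [0,0.15,0],
  ],
  twist=[0,0,0],
)

```text
time_s: 21.0
eef_pos: [0.5358, 0.0563, 0.0348]
tool_rot: [0.713, -0.701, -0.0, 0.0]
wrist_force: [0.8, -1.9, 0.1]
finger_gap: -0.0001
grip_force: 0.8
```

carry_out(
  hand=[1,1,1],
  offset=[
    [0,0.08,0],
    [0,0.15,0],
    [0,0.15,0],
  ],
  twist=[0,0,0],
)

```text
time_s: 21.38
eef_pos: [0.5358, 0.0578, 0.0348]
tool_rot: [0.713, -0.701, -0.0, -0.0]
wrist_force: [0.2, -0.7, 0.4]
finger_gap: 0.0002
grip_force: 0.8
```

carry_out(
  hand=[1,1,1],
  offset=[
    [0,0.08,0],
    [0,0.15,0],
    [0,0.15,0],
  ],
  twist=[0,0,0],
)

```text
time_s: 21.75
eef_pos: [0.5358, 0.0589, 0.0348]
tool_rot: [0.713, -0.701, 0.0, 0.0]
wrist_force: [-0.1, -3.7, -0.1]
finger_gap: -0.0002
grip_force: 2.2
```

carry_out(
  hand=[1,1,1],
  offset=[
    [0,0.03,0],
    [0,0.07,0],
    [0,0.07,0],
  ],
  twist=[0,0,0],
)

```text
time_s: 22.12
eef_pos: [0.5357, 0.059, 0.0348]
tool_rot: [0.713, -0.702, 0.0, 0.001]
wrist_force: [0.3, -7.1, 0.2]
finger_gap: 0.0001
grip_force: 3.4
```

The stop is felt: a 0.7 mm command gave 0.1 mm of motion and force rose to 7 N, well under 15 N. Back away, rise and check.

carry_out(
  hand=[1,1,1,1,1,1,1,1,1,1],
  offset=[
    [0,-0.2,0],
    [0,-1,0],
    [0,-2.5,0],
    [0,-4,0],
    [0,-6,4],
    [0,-10,9],
    [0,-14,14],
    [0,-18,16],
    [0,-18,16],
    [0,-18,16],
  ],
  twist=[0,0,0,0,0,0,0,0,0,0],
)

```text
time_s: 23.38
eef_pos: [0.5354, -0.1205, 0.194]
tool_rot: [0.712, -0.702, -0.001, 0.0]
wrist_force: [0.7, 0.3, -0.3]
finger_gap: 0.0003
grip_force: 0.0
```

Run:
```python
from h import *
import json
s=robot.get_state(); print(s["wrist_force"],s["eef_pos"],s["time_s"])
q=json.load(open("stand.json")); q[0]+=.001
out=[]
a_=np.radians(np.arange(0,360,10))
for n,(a,b,e,f) in {"scene":(165,255,255,375),"side":(190,290,275,355)}.items():
    im=robot.read_camera(n); c=robot.get_calibration(n)
    S=np.c_[7+28*np.cos(a_),41.3+28*np.sin(a_),0*a_+28]/1000
    p=proj(c,R.from_euler("z",q[2]).apply(S)+[q[0],q[1],0])
    z=cv2.resize(im[a:b,e:f],(600,300),interpolation=cv2.INTER_CUBIC)
    for x in (p-[e,a])*[600/(f-e),300/(b-a)]: cv2.circle(z,(int(x[0]),int(x[1])),1,(0,0,255),-1)
    out.append(z)
cv2.imwrite("pics/p8.png",np.vstack(out))
```

```text
[ 0.70011461  0.31391036 -0.30338775] [ 0.53539969 -0.12047116  0.19401904] 23.375
```

View pics/p8.png

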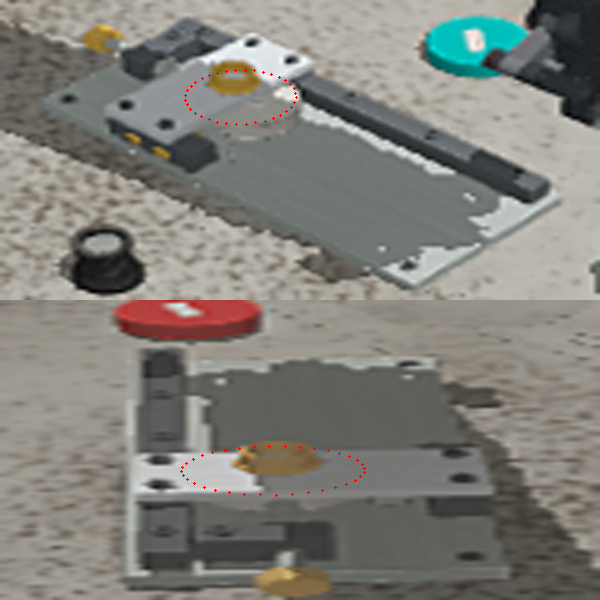

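The block's visible edge at about (240–300,90–135) in the upper half follows the outline predicted for home. It is under the bridge and at the fence, and the arm is clear. Handing in.

```bash
python3 -c "
from rig import robot; print(robot.finish_job())"
```

```text
the job is handed in; nothing more can be done
None
```

The 56 mm steel block is fully home against the stop screw, on the fence and under the bridge, with a peak reading of about 7 N at the stop; the arm is clear and the job was handed in at about 23 s.

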